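# Load the vial sampler and latch its carriage under the head

## Task

Stand the loose amber vial fully down in the round well of the sampler's loading carriage, then take the carriage by its black grip and slide it along the bench, straight in under the sampling head, until the catch inside has snapped into it and holds it there when you let go. Feel for the stop: press the carriage against it gently, do not ram it or wedge the carriage between the guides, and do not let the vial strike the underside of the head.

Things in the scene. Friction and masses are not known exactly. Their poses are not given: they have to be found in the camera images.
- vial: amber glass vial with black screw cap, 12 mm in diameter, 52 mm tall, 15 g; the only vial standing free on the bench (the others stand in a rack and are fixed). Origin: centre of its underside, z up along its axis
- carriage: loose loading carriage, about 0.4 kg: slick-soled aluminium plate (friction about 0.25) 10 mm thick, flat on the bench, with white well block and black grip. Origin: on the bench under the well; x points the way it goes in, y left. Plate 80 mm wide, x = -74 to +58 mm (rounded leading edge); tongue 40 mm wide back to x = -130. Catch notch in the left edge, 9 mm deep, x = -14 to +12
- carriage_well (a point): centre of the well's mouth, on top of the carriage's white block (44 x 44 mm), 32 mm above the bench. Hole 14 mm in diameter, 2 mm chamfer, 22 mm deep: a seated vial stands 10 mm above the bench and reaches up to 62 mm
- carriage_grip (a point): on the axis of the carriage's black grip, 33 mm above the bench and 115 mm behind the well axis (carriage x = -115 mm, y = 0). The grip is a post 22 mm wide along the carriage's y (pinch it this way, from above), 26 mm long along x, from 10 to 44 mm above the bench; at its front end (x = -102 to -98) a shoulder 44 mm wide and as high, for the fingers to push on
- station: white vial sampler, fixed: a low bridge over the bench, 165 mm deep, 152 mm wide, 117 mm high in front, with a 185 mm tower from 85 mm behind the front face. Origin: on the bench in mid-bay, x points into the bay, z up. Front face at x = -40 mm; flat underside 67 mm above the bench, a needle guide inside reaches down to 64.5 mm. The carriage runs on the bench between two guide rails
- station_mouth (a point): on the bench midway between the guide rails where they become parallel (station x = -55 mm, y = 0). Rails: aluminium, 14 mm high, inner faces at y = +-41.5 mm (1.5 mm play a side) from here inward; flared outward by 22 degrees in front, out to x = -87 mm
- catch (a joint): sprung bolt hidden in the bay, m: 0 = out; rides pushed in 4 to 8 mm on the carriage's left edge for 45 mm of travel, then snaps to 0 in the notch and holds it. Bolt and stop are adjustable: latched, the carriage's origin is at station x = -18 to +18 mm, to be felt. A sprung pad (0.6 N/mm) resists from 4 mm before latching, solid 3 mm after; the stop must not get over 15 N
There are look-alikes about, which are no part of the job. There is more than one size of the carriage; the one meant has the size given above.

How it is judged:
By the outcome, as a careful person would: the job done as asked, in the order asked, and still so for the second after the job is handed in, with the robot touching nothing.
It also fails if it takes over 66 s, if anything falls off the work surface, if the arm or the gripper's body presses on something with over 40 N, if the wrist force passes 120 N, or if a joint passes its speed limit or range.

## Robot

A 6-joint arm with a two-finger parallel gripper is mounted at the origin on the work surface; the furniture and walls round the work are solid. World frame = base frame: x ahead of the robot, y to its left, z up, the work surface at z = 0. Lengths are in mm, angles in rad, forces in N, time in s.
With the tool pointing down it reaches from about 350 to 775 mm from the base axis. Payload 7.3 kg.
Tool frame: the origin (TCP) lies midway between the tips of the shut fingers; the grasp point (between the pads) lies 19 mm behind it; z points along the fingers, y is the line along which they close (so a half turn about z gives the same grasp; the last joint's range is limited). The gripper opens to 92 mm and grips with 3 to 60 N. Pads are 19 mm wide; open, the fingers measure 130 mm over their backs; the gripper's body (75 mm by 190 mm) begins 47 mm behind the grasp point.
Start: joints at [-0.955, 0.342, 1.524, -0, 1.275, -0.146], TCP at [362.394, -379.889, 226.741] pointing down, gripper open.
Joint ranges: [-2.53, 2.53], [-0.77, 2.02], [0.04, 2.7], [-1, 4.14], [0.28, 2.66], [-3.11, 3.11]. Speed limits (rad/s): [2.57, 2.57, 3.14, 3.14, 3.14, 3.14].

## Interface

Orientations are given as [roll, pitch, yaw] about the fixed x, y, z axes, in that order (R = Rz(yaw) Ry(pitch) Rx(roll)).
In Python, from plant import get_obs, capture, camera_model, close_job, search_frame, regions_of, pinpoint gives the robot as it stands. The module is installed in compiled form; this text tells all that it offers.
- The arm moves only by the shell command python3 -m pendant 'ROWS'. ROWS is JSON, one flat list of numbers, 7 for each row, row after row: the shift along the tool's x, y, z in units of 30 mm (1.0 is 30 mm), then the turn, a rotation vector about the tool's x, y, z in units of 4 degrees (1.0 is 4 degrees), then the closure, from -1 (fully open) to 1 (shut), so that 0 is half open. In form: [dx, dy, dz, wx, wy, wz, gripper, dx, dy, dz, wx, wy, wz, gripper, ...]. A call has 1 to 12 rows; each row shifts and turns the commanded pose from where the row before left it, along the tool's axes as they then stand; what a row does not reach is not made up. A row lasts 1/10 s, in which the tool goes at most 50 mm and 8.59 degrees, less where a joint would pass 70% of its speed; a pose out of reach is approached as far as the arm can. A call with a number of a shift or a turn outside -1 to 1 is refused whole. A call with a gripper value outside its range is refused whole. The fingers move at their own pace and stop on an object; the grip force is fixed at half the most. Time passes only in rows, so rows that do not move let the fingers close. It gives the time, the measured TCP pose, the force, the opening and the grip force at its end, in the units of the state.
- get_obs(): the state, without advancing time (a new reading comes with each control period).
- capture(name): name is "scene" or "top"; returns the picture (420x560x3 uint8, red, green, blue); there is no depth.
- camera_model(name): a dict with "fov_y" (degrees; the focal length in pixels is half the picture's height over the tangent of half this angle, whatever the lens; pixels are square), "cx", "cy" (the principal point, pixels), "pose" (4x4, takes a point from camera to world coordinates). Camera axes: x right, y up, looking along -z (the intrinsics and any distortion apply to the point x, -y, -z); pixel columns grow to the right and rows downward; lengths in mm; the calibration is good to about 2 mm. A picture is of the moment at which its call begins. camera_model takes no time and is no camera call.
- close_job(): hands the job in; it is judged then, once.
Trained networks look in the newest picture that a camera, given by its name, has taken for a name from the list of things; names that differ only in an ending like _2 or _b are one class to them, and where a whole thing is asked for, a point or a joint stands for the part that bears it (a point fixed in the world has none). Each returns a list of dicts, best first, with "score" (0 to 1); they miss things now and then, are a little off and sometimes report something else, mostly with a low value. They report only what shows in the picture. A call takes as long as a camera call. They do not tell look-alikes from the thing itself.
- search_frame(camera, thing): "location" ([column, row] in pixels, amid what is visible of it).
- regions_of(camera, thing): "pixels" (420x560 bool, what is visible of it) and "location" ([column, row] in pixels, amid what is visible of it).
- pinpoint(camera, thing): "location" ([column, row] in pixels: a listed point, or the origin of a listed thing).
The state is a dict: "time": time; "joint_positions": joint angles; "dq": joint speeds; "tau": joint torques, N m; "tool_pos": TCP position; "tcp_rot": TCP orientation; "contact_force": force on the tool from outside, world axes, zero at the start; "moment": the same for the moment, N m; "grip_width": finger opening in mm; "finger_force": force on a finger pad.
Only numpy, scipy, OpenCV 4.12 (cv2) and the standard library are available. Lean on these libraries where they do the work, as an engineer would, in place of code of your own. Each camera call takes 0.05 s, during which the arm holds its last target. There are 200 camera calls.

## Working session

There is one attempt and no reset: what is moved stays moved. The work goes in short steps, Python scripts to look and compute and a shell command to move; the robot and the scene stay as the last step left them, time stands still between calls to the robot, and variables do not carry over. Pictures are saved under pics/ and viewed, at most 10 in all, crops included, and the job is handed in when it is done.

```bash
mkdir -p pics
cat > h.py <<'E'
import numpy as np, cv2
from plant import *
def save(n,f):
    im=capture(n); cv2.imwrite('pics/'+f,im[:,:,::-1]); return im
def ray(n,px):
    m=camera_model(n); f=210/np.tan(np.radians(m['fov_y'])/2)
    d=np.array([(px[0]-m['cx'])/f,-(px[1]-m['cy'])/f,-1.]); P=np.array(m['pose'])
    return P[:3,3],P[:3,:3]@d
def atz(n,px,z):
    o,d=ray(n,px); return o+d*(z-o[2])/d[2]
def proj(n,p):
    m=camera_model(n); f=210/np.tan(np.radians(m['fov_y'])/2); P=np.array(m['pose'])
    c=P[:3,:3].T@(np.array(p)-P[:3,3]); return np.array([m['cx']-f*c[0]/c[2],m['cy']+f*c[1]/c[2]])
def tri(r):
    A=np.zeros((3,3));b=np.zeros(3)
    for o,d in r:
        d=d/np.linalg.norm(d);M=np.eye(3)-np.outer(d,d);A+=M;b+=M@o
    return np.linalg.solve(A,b)
E
python3 - <<'E'
from h import *
for n in ('scene','top'):
    save(n,n+'0.png'); m=camera_model(n); print(n,{k:(np.round(v,3).tolist() if k=='pose' else v) for k,v in m.items()})
    for t in ('vial','carriage_well','carriage_grip','station_mouth','carriage','station'):
        print(t,[(np.round(r['location'],1).tolist(),round(r['score'],2),np.round(atz(n,r['location'],{'carriage_well':32,'carriage_grip':33}.get(t,0))[:2]).tolist()) for r in pinpoint(n,t)])
o=get_obs();print(o)
E
```

```text
scene {'fov_y': 56.15583413856692, 'cx': 284.3900155385074, 'cy': 203.0341546415908, 'pose': [[-0.371, -0.772, 0.516, 983.145], [0.929, -0.303, 0.213, 87.309], [-0.008, 0.558, 0.83, 766.911], [0.0, 0.0, 0.0, 1.0]]}
vial [([238.3, 182.6], 0.53, [491.0, -236.0])]
carriage_well [([282.7, 129.0], 0.85, [314.0, -190.0]), ([293.5, 220.9], 0.81, [562.0, -65.0]), ([355.9, 255.6], 0.59, [593.0, 84.0])]
carriage_grip [([333.1, 155.5], 0.89, [353.0, -42.0]), ([366.0, 203.1], 0.67, [460.0, 70.0])]
station_mouth []
carriage [([284.3, 144.4], 0.94, [335.0, -178.0]), ([354.4, 253.8], 0.67, [573.0, 80.0]), ([296.4, 224.7], 0.63, [551.0, -62.0])]
station [([313.0, 317.9], 0.9, [738.0, 44.0])]
top {'fov_y': 54.326545120278205, 'cx': 276.2490200409854, 'cy': 207.72745042101477, 'pose': [[0.015, 0.981, -0.193, 371.341], [-1.0, 0.012, -0.02, -84.093], [-0.017, 0.193, 0.981, 901.004], [0.0, 0.0, 0.0, 1.0]]}
vial [([352.1, 235.3], 0.54, [489.0, -234.0])]
carriage_well [([275.8, 209.2], 0.94, [539.0, -66.0]), ([331.4, 304.6], 0.92, [340.0, -184.0]), ([212.7, 194.0], 0.86, [571.0, 73.0])]
carriage_grip [([25
[... 260 characters left out ...]
0, 49.0])]
{'time': 0.7, 'joint_positions': array([-9.54979612e-01,  3.42060152e-01,  1.52408777e+00,  2.21205144e-05,
        1.27539248e+00, -1.45952134e-01]), 'dq': array([-0.00020538,  0.00033366, -0.00028507,  0.00015124,  0.00155482,
       -0.00225449]), 'tau': array([ 1.68954568e-03, -4.31020796e+01, -2.44448644e+01,  7.16684712e-02,
        4.81693132e-02,  6.85362593e-06]), 'tool_pos': array([ 362.41200851, -379.88444224,  226.71353732]), 'tcp_rot': array([ 3.14153788e+00, -1.33391991e-05,  7.61762409e-01]), 'contact_force': array([-0.54897035,  0.14175078,  0.44651685]), 'moment': array([-0.01444486,  0.01310649,  0.00987191]), 'finger_force': 0.0, 'grip_width': 91.89558474121071}
```

View pics/scene0.png

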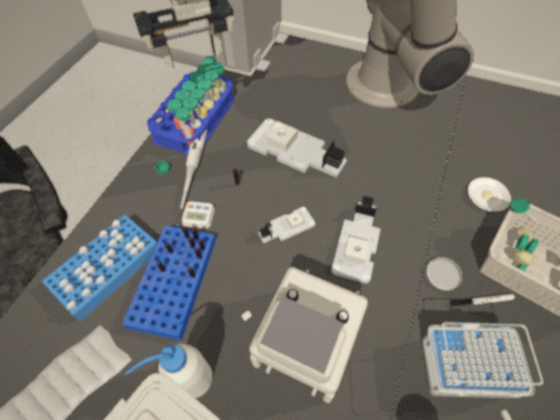

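View pics/top0.png

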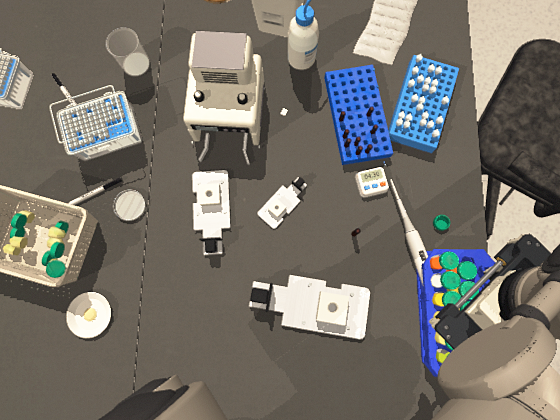

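The scene shows three carriages. The one at top (210,195) / scene (355,250) has a grip-to-well distance of about 112 mm, so it's the one meant. The big one measures about 150 mm and the third is small. The loose vial is at top (355,233) / scene (237,177), and the station is at top (222,100).

Run:
```python
from h import *
T=cv2.imread('pics/top0.png');S=cv2.imread('pics/scene0.png')
a=cv2.resize(T[120:270,170:270],None,fx=4,fy=4,interpolation=cv2.INTER_CUBIC)
b=cv2.resize(S[185:295,310:410],None,fx=4,fy=4,interpolation=cv2.INTER_CUBIC)
c=np.hstack([cv2.resize(T[220:260,335:375],None,fx=4,fy=4,interpolation=cv2.INTER_CUBIC),cv2.resize(S[160:200,215:255],None,fx=4,fy=4,interpolation=cv2.INTER_CUBIC)])
d=np.zeros((160,400,3),np.uint8);d[:,:320]=c
cv2.imwrite('pics/c1.png',np.hstack([a,np.vstack([b,d])]))
for n in ('top','scene'):
    for t in ('vial','carriage'):
        for r in regions_of(n,t):
            m=r['pixels'].astype(np.uint8); ys,xs=np.nonzero(m)
            print(n,t,round(r['score'],2),np.round(r['location'],1),m.sum(),np.round([xs.mean(),ys.mean()],1),cv2.minAreaRect(np.c_[xs,ys].astype(np.float32)))
```

```text
top vial 0.6 [354.3 233.7] 43 [355.6 231.8] ((355.7500305175781, 231.75003051757812), (4.949747562408447, 8.485280990600586), 45.0)
top vial 0.44 [210.4 207.5] 2555 [211.6 207.5] ((211.4832000732422, 211.5806884765625), (84.492431640625, 36.33094787597656), 87.70938873291016)
top carriage 0.91 [212.8 205.1] 2586 [211.6 208. ] ((212.21038818359375, 212.49447631835938), (84.70750427246094, 37.22395324707031), 88.49256896972656)
top carriage 0.85 [279.3 200.1] 1112 [282.4 202. ] ((284.2328796386719, 199.78768920898438), (24.234529495239258, 56.0063591003418), 42.87890625)
top carriage 0.57 [317.6 305.5] 4993 [316.3 305.1] ((309.8557434082031, 303.6510009765625), (118.11609649658203, 51.73009490966797), 10.007979393005371)
scene carriage 0.97 [288.4 227. ] 1087 [286.8 226. ] ((285.0239562988281, 226.8527069091797), (22.428119659423828, 55.94615936279297), 65.55604553222656)
scene carriage 0.9 [294.6 149.8] 2978 [296.8 148.4] ((297.5189208984375, 149.65771484375), (98.3966064453125, 39.038936614990234), 19.722278594970703)
```

View pics/c1.png

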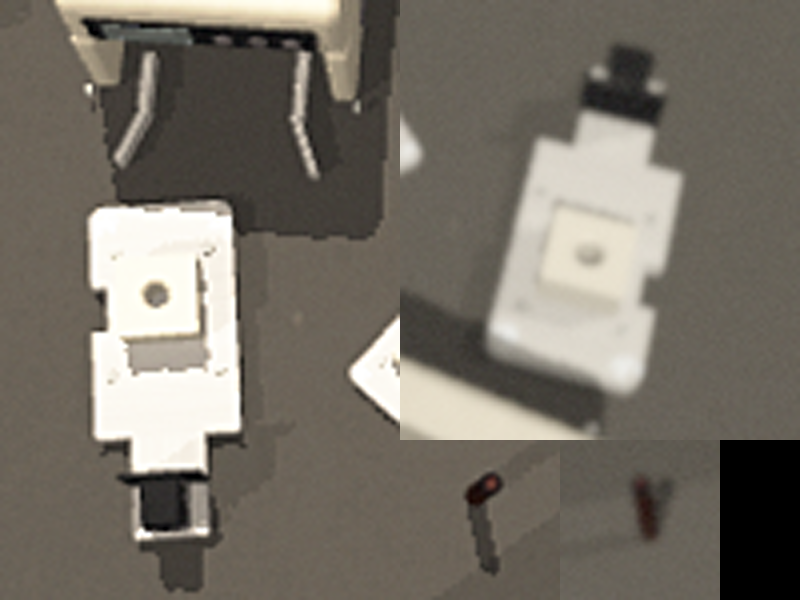

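The crop shows the well hole at top (208.4,192.9) and scene (357.1,247.9). The rail bends are at top (207,147) and (244,149). The vial's base is at top (352,234) and scene (237.4,184.4).

Run:
```python
from h import *
def t(u,v,x0=170,y0=120,u0=0,v0=0): return ((u-u0+.5)/4-.5+x0,(v-v0+.5)/4-.5+y0)
def s(u,v): return t(u,v,310,185,400,0)
p=lambda *a:np.round(np.array(a),1).tolist()
print('well tri',p(*tri([ray('top',t(155,293)),ray('scene',s(590,253))])),'top',p(*atz('top',t(155,293),32)),'sc',p(*atz('scene',s(590,253),32)))
tt=lambda u,v:t(u,v,335,220,400,440); ss=lambda u,v:t(u,v,215,160,560,440)
for a,b,z in (((468,497),(650,538),0),((495,482),(641,481),52)):
    print('vial',z,p(*tri([ray('top',tt(*a)),ray('scene',ss(*b))])),p(*atz('top',tt(*a),z)),p(*atz('scene',ss(*b),z)))
print('grip top(shoulder ends)',p(*atz('top',t(118,476),44)),p(*atz('top',t(210,476),44)),'sc',p(*atz('scene',s(592,72),44)),p(*atz('scene',s(664,92),44)))
for n,c,z in (('rear L',(95,436),10),('rear R',(240,438),10),('front L',(90,225),10),('front R',(234,225),10),('tongue end L',(136,538),10),('tongueR',(210,535),10)): print(n,p(*atz('top',t(*c),z)))
for n,c in (('rear L s',(682,175)),('rear R s',(540,143)),('front R s',(490,345)),('front L s',(640,390))): print(n,p(*atz('scene',s(*c),10)))
for n,c in (('bendL',(148,112)),('bendR',(297,120)),('farL',(152,55)),('farR',(302,55)),('tipL',(120,163)),('tipR',(315,177))): print(n,p(*atz('top',t(*c),14)))
for n in('top','scene'): print(n,'gripper TCP px',proj(n,get_obs()['tool_pos']))
```

```text
well tri [574.1, 82.2, 30.4] top [573.6, 82.2, 32.0] sc [575.1, 81.9, 32.0]
vial 0 [493.1, -236.4, -4.6] [491.8, -233.5, 0.0] [496.5, -236.8, 0.0]
vial 52 [492.9, -238.9, 50.2] [492.9, -239.1, 52.0] [494.1, -237.5, 52.0]
grip top(shoulder ends) [471.5, 94.8, 44.0] [472.2, 46.1, 44.0] sc [473.0, 52.2, 44.0] [471.4, 92.5, 44.0]
rear L [497.5, 115.8, 10.0]
rear R [497.4, 35.6, 10.0]
front L [617.8, 125.2, 10.0]
front R [618.6, 43.6, 10.0]
tongue end L [441.8, 90.3, 10.0]
tongueR [444.0, 50.0, 10.0]
rear L s [497.4, 115.8, 10.0]
rear R s [506.2, 36.6, 10.0]
front R s [633.5, 48.2, 10.0]
front L s [629.1, 126.9, 10.0]
bendL [683.7, 94.7, 14.0]
bendR [679.7, 9.4, 14.0]
farL [718.1, 94.1, 14.0]
farR [718.9, 7.8, 14.0]
tipL [653.2, 109.2, 14.0]
tipR [646.1, -1.8, 14.0]
top gripper TCP px [468.40384703 296.96984521]
scene gripper TCP px [193.76622522  58.1282002 ]
```

```bash
cat >> h.py <<'E'
from scipy.spatial.transform import Rotation as Ro
def to(x,y,z,yaw=None):
    o=get_obs(); R=Ro.from_euler('xyz',o['tcp_rot']); d=R.inv().apply(np.array([x,y,z])-o['tool_pos'])/30
    w=np.zeros(3) if yaw is None else (R.inv()*Ro.from_euler('xyz',[np.pi,0,yaw])).as_rotvec(degrees=True)/4
    print('t',round(o['time'],2),'pos',np.round(o['tool_pos'],1),'rot',np.round(o['tcp_rot'],4),'F',np.round(o['contact_force'],1),'w',round(o['grip_width'],1),'ff',round(o['finger_force'],1))
    print('shift units',np.round(d,3),'turn units',np.round(w,3))
E
python3 -m pendant '[0.806,-0.055,0,0,0,0,-1, 0.806,-0.055,0,0,0,0,-1, 0.806,-0.055,0,0,0,0,-1, 0.806,-0.055,0,0,0,0,-1, 0.806,-0.055,0,0,0,0,-1, 0.806,-0.055,0,0,0,0,-1, 0.806,-0.055,0,0,0,0,-1, 0.806,-0.055,0,0,0,0,-1, 0,0,0,0,0,1,-1, 0,0,0,0,0,1,-1, 0,0,0,0,0,1,-1, 0,0,0,0,0,1,-1]'
python3 -m pendant '[0,0,0.5,0,0,1,-1, 0,0,0.6,0,0,1,-1, 0,0,0.6,0,0,1,-1, 0,0,0.6,0,0,1,-1, 0,0,0.6,0,0,1,-1, 0,0,0.6,0,0,1,-1, 0,0,0.6,0,0,0.9,-1,0,0,0,0,0,0,-1]'
python3 - <<'E'
from h import *
save('top','t2.png');save('scene','s2.png')
to(493,-237.5,28,0)
for n in('top','scene'):
  for z in (0,52): print(n,z,proj(n,[493,-237.5,z]))
T=cv2.imread('pics/t2.png')[190:290,300:400];S=cv2.imread('pics/s2.png')[120:220,180:280]
cv2.imwrite('pics/c2.png',np.hstack([cv2.resize(a,None,fx=4,fy=4,interpolation=cv2.INTER_CUBIC) for a in(T,S)]))
E
```

```text
time: 2.1
tool_pos: [493.3, -236.7, 226.7]
tcp_rot: [3.142, 0.0, 0.48]
contact_force: [0.3, 0.4, -0.3]
grip_width: 91.9
finger_force: 0.0
time: 2.9
tool_pos: [491.9, -236.0, 101.5]
tcp_rot: [-3.139, 0.004, 0.0]
contact_force: [-0.2, 0.8, 0.1]
grip_width: 91.7
finger_force: 0.0
t 3.0 pos [ 493.4 -236.9  104. ] rot [-3.1415e+00  1.0000e-04  2.5000e-03] F [-0.5  0.2  0.2] w 91.6 ff 0.0
shift units [-0.012  0.021  2.533] turn units [-0.001  0.001  0.036]
top 0 [353.42405819 233.34171308]
top 52 [357.61431731 230.05303432]
scene 0 [237.46975442 182.96662853]
scene 52 [235.08807916 169.53330862]
```

View pics/c2.png

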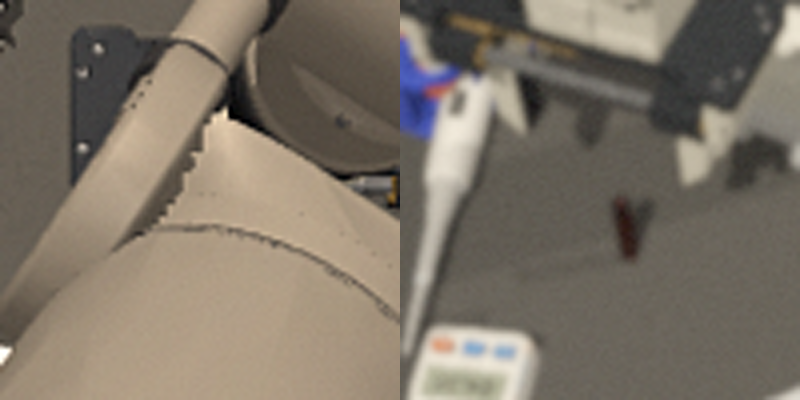

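The scene view shows the gripper centred over the vial (scene ≈(236,177)). The fingers are clear of the pipette and the timer.

```bash
python3 -m pendant '[0,0,0.6,0,0,0,-0.6, 0,0,0.6,0,0,0,-0.4, 0,0,0.6,0,0,0,-0.4, 0,0,0.5,0,0,0,-0.4, 0,0,0.23,0,0,0,-0.4, 0,0,0,0,0,0,-0.2, 0,0,0,0,0,0,1, 0,0,0,0,0,0,1, 0,0,0,0,0,0,1, 0,0,0,0,0,0,1, 0,0,0,0,0,0,1, 0,0,0,0,0,0,1]'
python3 - <<'E'
from h import *
to(574,82,120,0.07)
E
```

```text
time: 4.2
tool_pos: [493.3, -236.9, 27.9]
tcp_rot: [3.141, -0.0, 0.001]
contact_force: [-0.7, 0.1, 0.4]
grip_width: 13.0
finger_force: 0.1
t 4.2 pos [ 493.3 -236.9   27.9] rot [ 3.1414e+00 -2.0000e-04  9.0000e-04] F [-0.7  0.1  0.4] w 13.0 ff 0.1
shift units [  2.7   -10.626  -3.071] turn units [ 0.002 -0.002 -0.99 ]
```

```bash
python3 -m pendant '[0,0,0,0,0,0,1, 0,0,0,0,0,0,1, 0,0,0,0,0,0,1, 0,0,-0.4,0,0,0,1, 0,0,-0.7,0,0,0,1, 0,0,-0.7,0,0,0,1, 0,0,-0.7,0,0,0,1, 0,0,-0.3,0,0,0,1]'
python3 -m pendant '[0.1,-0.5,0,0,0,0,1, 0.2,-0.8,0,0,0,0,1, 0.24,-0.93,0,0,0,0,1, 0.24,-0.93,0,0,0,0,1, 0.24,-0.93,0,0,0,0,1, 0.24,-0.93,0,0,0,0,1, 0.24,-0.93,0,0,0,0,1, 0.24,-0.93,0,0,0,0,1, 0.24,-0.93,0,0,0,0,1, 0.24,-0.93,0,0,0,0,1, 0.24,-0.93,0,0,0,0,1, 0.24,-0.93,0,0,0,0,1]'
python3 - <<'E'
from h import *
to(574,82,62,0)
E
```

```text
time: 5.0
tool_pos: [494.2, -237.4, 114.5]
tcp_rot: [3.139, -0.003, 0.001]
contact_force: [0.0, 0.6, 0.2]
grip_width: 10.9
finger_force: 30.0
time: 6.2
tool_pos: [573.0, 83.5, 110.5]
tcp_rot: [-3.141, 0.002, 0.001]
contact_force: [0.1, -0.2, -0.1]
grip_width: 10.6
finger_force: 30.0
t 6.2 pos [573.   83.5 110.5] rot [-3.1414e+00  2.5000e-03  1.3000e-03] F [ 0.1 -0.2 -0.1] w 10.6 ff 30.0
shift units [0.039 0.051 1.618] turn units [-0.002  0.036  0.018]
```

```bash
python3 -m pendant '[0,0,0.5,0,0,0,1, 0,0,0.5,0,0,0,1, 0,0,0.48,0,0,0,1, 0,0,0,0,0,0,1, 0,0,0,0,0,0,1]'
python3 - <<'E'
from h import *
save('top','t3.png');save('scene','s3.png')
to(574,82,66,0)
p=get_obs()['tool_pos']
for n in('top','scene'):
  for z in (p[2]-28,p[2]): print(n,z,proj(n,[p[0],p[1],z]))
  print('well',proj(n,[574,82,32]))
T=cv2.imread('pics/t3.png')[150:250,160:260];S=cv2.imread('pics/s3.png')[200:280,310:390]
cv2.imwrite('pics/c3.png',np.hstack([cv2.resize(T,(400,400),interpolation=cv2.INTER_CUBIC),cv2.resize(S,(400,400),interpolation=cv2.INTER_CUBIC)]))
E
```

```text
time: 6.7
tool_pos: [573.3, 81.9, 66.8]
tcp_rot: [-3.142, 0.002, 0.001]
contact_force: [-0.1, 0.2, 0.2]
grip_width: 10.9
finger_force: 30.0
t 6.8 pos [574.2  81.6  67.9] rot [ 3.1416e+00 -6.0000e-04  1.0000e-03] F [ 0.1  1.  -0.5] w 10.6 ff 30.0
shift units [-0.005 -0.015  0.062] turn units [ 0.    -0.009  0.014]
top 39.855220138966715 [208.03986032 191.80721595]
top 67.85522013896671 [205.63439376 188.72248963]
well [208.48424679 192.70429823]
scene 39.855220138966715 [357.63484134 245.6963187 ]
scene 67.85522013896671 [359.67645046 239.17984057]
well [357.30699636 247.46670383]
```

View pics/c3.png

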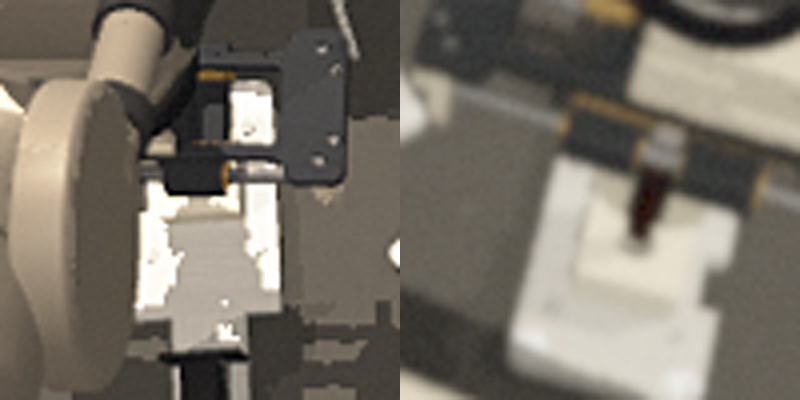

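The scene crop shows the vial right over the well mouth, upright, with its bottom at about (357.6,247). I'll lower it gently and watch the force.

```bash
python3 -m pendant '[0,-0.01,0.1,0,0,0,1, 0,0,0.15,0,0,0,1, 0,0,0.15,0,0,0,1, 0,0,0.1,0,0,0,1, 0,0,0,0,0,0,1]'
python3 - <<'E'
from h import *
to(574,82,38,0)
E
```

```text
time: 7.3
tool_pos: [573.6, 81.5, 51.8]
tcp_rot: [3.141, 0.001, 0.001]
contact_force: [-0.0, -0.5, 0.4]
grip_width: 10.9
finger_force: 30.0
t 7.3 pos [573.6  81.5  51.8] rot [3.1415e+00 1.1000e-03 7.0000e-04] F [-0.  -0.5  0.4] w 10.9 ff 30.0
shift units [ 0.014 -0.018  0.459] turn units [0.002 0.016 0.011]
```

```bash
python3 -m pendant '[0,0,0.15,0,0,0,1, 0,0,0.15,0,0,0,1, 0,0,0.1,0,0,0,1, 0,0,0,0,0,0,1]'
python3 - <<'E'
from h import *
to(574,82,38,0)
E
```

```text
time: 7.7
tool_pos: [573.6, 81.5, 39.8]
tcp_rot: [3.141, 0.001, 0.001]
contact_force: [0.1, -0.3, 0.2]
grip_width: 10.8
finger_force: 30.0
t 7.7 pos [573.6  81.5  39.8] rot [3.1415e+00 1.1000e-03 8.0000e-04] F [ 0.1 -0.3  0.2] w 10.8 ff 30.0
shift units [ 0.012 -0.017  0.06 ] turn units [0.002 0.015 0.012]
```

```bash
python3 -m pendant '[0,0,0.05,0,0,0,1, 0,0,0.02,0,0,0,1, 0,0,0,0,0,0,1]'
python3 -m pendant '[0,0,0,0,0,0,0, 0,0,0,0,0,0,0, 0,0,0,0,0,0,0, 0,0,-0.3,0,0,0,0, 0,0,-0.6,0,0,0,0, 0,0,-0.7,0,0,0,0, 0,0,-0.7,0,0,0,0, 0,0,-0.4,0,0,0,0]'
python3 - <<'E'
from h import *
to(459.3,73.5,110,0.075)
E
```

```text
time: 8.0
tool_pos: [574.0, 81.5, 38.3]
tcp_rot: [3.141, -0.0, 0.001]
contact_force: [-0.7, -0.3, 0.2]
grip_width: 10.7
finger_force: 30.0
time: 8.8
tool_pos: [574.9, 81.6, 121.8]
tcp_rot: [3.142, -0.003, 0.001]
contact_force: [0.7, 0.5, 0.3]
grip_width: 45.7
finger_force: 0.0
t 8.8 pos [574.9  81.6 121.8] rot [ 3.1415e+00 -3.2000e-03  9.0000e-04] F [0.7 0.5 0.3] w 45.7 ff 0.0
shift units [-3.853  0.266  0.38 ] turn units [ 0.002 -0.046 -1.062]
```

```bash
python3 -m pendant '[-0.5,0.03,0,0,0,-0.5,-0.3, -0.8,0.06,0,0,0,-0.56,-0.3, -0.8,0.04,0,0,0,0,-0.3, -0.8,0.04,0,0,0,0,-0.3, -0.6,0.03,0,0,0,0,-0.3, -0.35,0.03,0,0,0,0,-0.3, 0,0,0,0,0,0,-0.3, 0,0,0,0,0,0,-0.3]'
python3 - <<'E'
from h import *
save('top','t4.png');save('scene','s4.png')
to(459.3,73.5,18,0.075)
def p(n,t):
  print(n,t,[(np.round(r['location'],1).tolist(),round(r['score'],2)) for r in pinpoint(n,t)])
p('scene','vial');p('top','vial')
for n in('top','scene'):
  print(n,'seated bottom,top',proj(n,[574,82,10]),proj(n,[574,82,62]),'grip top',proj(n,[459.3,73.5,44]))
T=cv2.imread('pics/t4.png')[30:270,150:310];S=cv2.imread('pics/s4.png')[170:290,300:420]
cv2.imwrite('pics/c4.png',np.hstack([cv2.resize(T,(400,600),interpolation=cv2.INTER_CUBIC),cv2.copyMakeBorder(cv2.resize(S,(400,400),interpolation=cv2.INTER_CUBIC),0,200,0,0,0)]))
E
```

```text
time: 9.6
tool_pos: [460.0, 68.0, 119.7]
tcp_rot: [3.141, -0.001, 0.075]
contact_force: [-1.1, -0.0, 0.2]
grip_width: 60.0
finger_force: 0.0
t 9.7 pos [460.1  68.1 119.4] rot [ 3.1414e+00 -1.0000e-03  7.4800e-02] F [-0.   0.4 -0.1] w 59.6 ff 0.0
shift units [-0.018 -0.184  3.381] turn units [ 0.002 -0.015 -0.003]
scene vial [([357.0, 253.8], 0.63)]
top vial []
top seated bottom,top [210.2467856  194.95684015] [205.93911655 189.45159676] grip top [208.90209113 244.55657955]
scene seated bottom,top [355.80159442 252.25597283] [359.47091036 240.58245189] grip top [368.6043011  200.75238922]
```

View pics/c4.png

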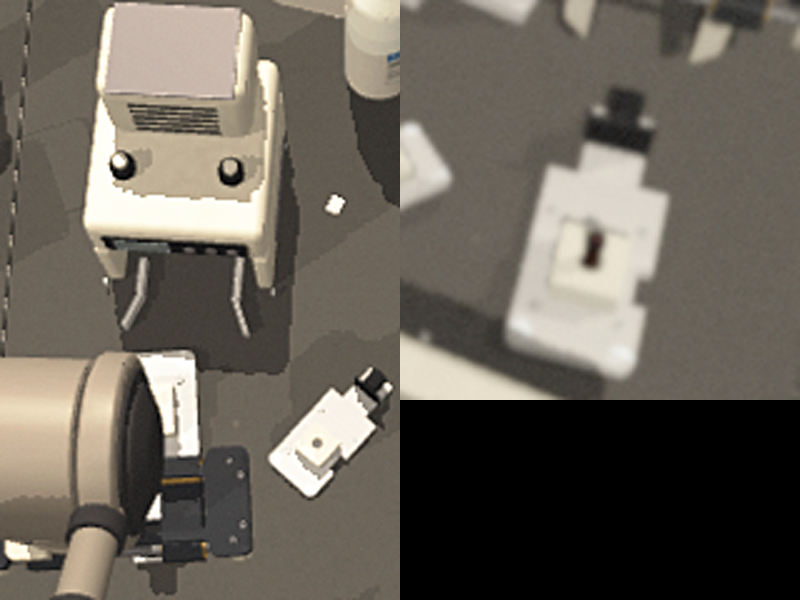

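The scene crop shows the vial seated: its top is at about (359,240), where a seated one should be. The top crop shows the station's tower and rails clearly enough to get their heading.

Run:
```python
from h import *
t=lambda u,v:((u+.5)/2.5-.5+150,(v+.5)/2.5-.5+30)
def W(u,v,z): return atz('top',t(u,v),z)[:2]
c=[W(112,5,185),W(242,12,185),W(237,100,185),W(106,93,185)]
print(np.round(c,1)); 
for a,b,off in ((0,1,90),(3,2,90),(3,0,0),(2,1,0)):
    d=c[b]-c[a]; print('yaw',np.degrees(np.arctan2(d[1],d[0]))+off)
for z in(95,110): 
    a,b=W(103,240,z),W(255,251,z);d=b-a;print('strip',a,b,np.degrees(np.arctan2(d[1],d[0]))+90,(a+b)/2)
# dowel: knobs
a,b=W(121,165,125),W(230,171,125);d=b-a;print('knobs',(a+b)/2,np.degrees(np.arctan2(d[1],d[0]))+90)
# rails edge pixels: bright line centers in full-res image
im=cv2.imread('pics/t4.png').astype(int).sum(2)
for y in range(134,164,3):
    r=im[y,192:256]; print(y,[(192+i,int(r[i])) for i in range(len(r)) if r[i]>330])
print(np.array(tri([ray('top',(228.3,127.5)),ray('scene',(313,317.9))])))
```

```text
[[861.1  95.6]
 [855.5  -6.5]
 [780.6  -4.9]
 [785.9  96.1]]
yaw -3.1877775256952248
yaw -2.999074547354084
yaw -0.4153844690998467
yaw -1.240105596866279
strip [703.13190397 113.82349707] [694.4640891  -14.15170443] -3.8747497396366697 [698.79799653  49.83589632]
strip [696.95716773 110.14020282] [688.45066369 -15.45333901] -3.8747497396365986 [692.70391571  47.3434319 ]
knobs [753.81440074  50.43430238] -2.9702229693307345
134 [(192, 451), (193, 436), (194, 402), (195, 358), (196, 358), (197, 358), (198, 355), (199, 353), (206, 488), (207, 533), (208, 388), (244, 335), (245, 526), (246, 518), (247, 363), (251, 423), (252, 584), (253, 557), (254, 551), (255, 545)]
137 [(192, 423), (193, 452), (194, 431), (195, 416), (196, 382), (197, 352), (198, 355), (199, 339), (205, 341), (206, 574), (207, 540), (244, 481), (245, 558), (246, 518), (252, 522), (253, 459), (254, 451), (255, 437)]
140 [(194, 422), (195, 460), (196, 453), (197, 430), (198, 397), (205, 497), (206, 555), (207, 509), (244, 487), (245, 537), (246, 421), (253, 485), (254, 436), (255, 431)]
143 [(192, 514), (205, 563), (206, 531), (207, 403), (244, 567), (245, 516), (246, 331), (253, 396), (254, 469), (255, 445)]
146 [(205, 563), (206, 510), (207, 340), (243, 352), (244, 574), (245, 541)]
149 [(204, 555), (205, 532), (206, 349), (207, 335), (242, 337), (243, 608), (244, 519), (245, 386)]
152 [(202, 461), (203, 539), (204, 415), (243, 346), (244, 645), (245, 516)]
155 [(200, 334), (201, 555), (202, 516), (203, 335), (244, 332), (245, 623), (246, 511)]
158 [(199, 564), (200, 549), (201, 382), (202, 336), (245, 349), (246, 631), (247, 515)]
161 [(200, 358), (246, 335), (247, 594), (248, 517)]
[737.92411664  46.15002117   3.06297754]
```

```bash
python3 -m pendant '[-0.018,-0.184,0.5,0,0,0,-0.3, 0,0,0.6,0,0,0,-0.3, 0,0,0.6,0,0,0,-0.3, 0,0,0.6,0,0,0,-0.3, 0,0,0.6,0,0,0,-0.3, 0,0,0.4,0,0,0,-0.3, 0,0,0.18,0,0,0,-0.3, 0,0,0,0,0,0,0.2]'
python3 -m pendant '[0,0,0,0,0,0,0.4, 0,0,0,0,0,0,0.45, 0,0,0,0,0,0,0.5, 0,0,0,0,0,0,0.55, 0,0,0,0,0,0,1, 0,0,0,0,0,0,1, 0,0,0,0,0,0,1]'
python3 - <<'E'
from h import *
to(459.3,73.5,15,-0.052)
im=capture('top'); 
print([(np.round(r['location'],1).tolist(),np.round(atz('top',r['location'],32),1).tolist(),round(r['score'],2)) for r in pinpoint('top','carriage_well')])
E
```

```text
time: 10.6
tool_pos: [458.0, 73.5, 14.3]
tcp_rot: [-3.142, 0.001, 0.075]
contact_force: [-0.2, -0.2, -0.3]
grip_width: 55.2
finger_force: 0.0
time: 11.3
tool_pos: [458.4, 73.5, 15.2]
tcp_rot: [3.141, -0.001, 0.075]
contact_force: [-2.1, -0.6, 5.0]
grip_width: 21.9
finger_force: 30.0
t 11.3 pos [458.4  73.5  15.2] rot [ 3.1414e+00 -7.0000e-04  7.4800e-02] F [-2.1 -0.6  5. ] w 21.9 ff 30.0
shift units [0.03  0.001 0.008] turn units [ 0.002 -0.01   1.816]
[([332.7, 307.3], [334.6, -186.3, 32.0], 0.92), ([277.3, 207.3], [543.3, -69.0, 32.0], 0.81), ([211.7, 189.7], [580.8, 75.3, 32.0], 0.74)]
```

```bash
python3 -m pendant '[0.02,0.055,0,0,0,0.2,1, 0.02,0.055,0,0,0,0.3,1, 0.02,0.055,0,0,0,0.3,1, 0.02,0.055,0,0,0,0.3,1, 0.02,0.055,0,0,0,0.3,1, 0.02,0.055,0,0,0,0.25,1, 0,0,0,0,0,0.166,1, 0,0,0,0,0,0,1]'
python3 - <<'E'
from h import *
to(462,63.6,15,-0.052)
im=save('top','t5.png');save('scene','s5.png')
p=get_obs()['tool_pos'];y=get_obs()['tcp_rot'][2]
w=p[:2]+115*np.array([np.cos(y),np.sin(y)]);print('well exp',w,[proj(n,[*w,z]) for n in('top','scene') for z in(32,62)])
T=im[110:260,170:270,::-1];S=cv2.imread('pics/s5.png')[180:300,310:410]
cv2.imwrite('pics/c5.png',np.hstack([cv2.resize(T,(400,600),interpolation=cv2.INTER_CUBIC),cv2.copyMakeBorder(cv2.resize(S,(400,480),interpolation=cv2.INTER_CUBIC),0,120,0,0,0)]))
E
```

```text
time: 12.2
tool_pos: [462.5, 63.9, 15.2]
tcp_rot: [-3.142, -0.001, -0.052]
contact_force: [0.5, 1.0, 5.4]
grip_width: 22.1
finger_force: 30.0
t 12.2 pos [462.5  63.9  15.2] rot [-3.1415e+00 -1.3000e-03 -5.2100e-02] F [0.5 1.  5.4] w 22.1 ff 30.0
shift units [-0.018  0.01   0.008] turn units [-0.001 -0.018 -0.001]
well exp [577.42932717  57.91467738] [array([219.53277216, 191.30001487]), array([217.36382961, 188.00028022]), array([345.73538893, 245.06296186]), array([347.53046728, 238.13281816])]
```

View pics/c5.png

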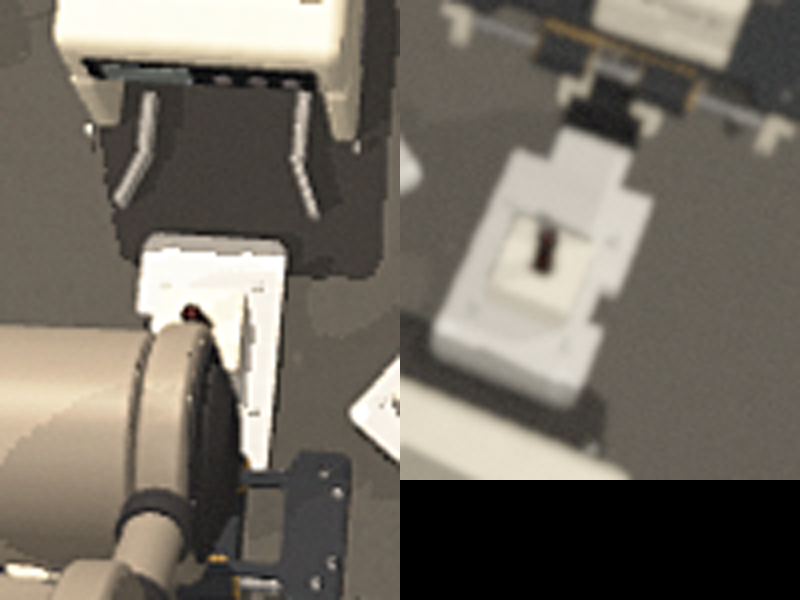

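The vial is upright and still seated: its cap is at top (217.6,187.8), where I predicted it. The carriage is straight in front of the rails.

Run:
```python
from h import *
im=cv2.imread('pics/t5.png').astype(float).sum(2)
def cen(y,a,b):
    r=im[y,a:b+1]; w=np.clip(r-300,0,None); return (w*np.arange(a,b+1)).sum()/w.sum()
L=[];Rr=[]
for y in range(134,148,1):
    l=atz('top',(cen(y,202,210),y),14)[:2]; r=atz('top',(cen(y,241,249),y),14)[:2]; L.append(l);Rr.append(r)
for q in (L,Rr):
    q=np.array(q);k=np.polyfit(q[:,0],q[:,1],1);print('slope deg',np.degrees(np.arctan(k[0])),'y at 695',np.polyval(k,695),q[[0,-1]].round(1))
```

```text
slope deg -2.8103851739950554 y at 695 97.15936823287379 [[716.6  95.9]
 [685.2  97.3]]
slope deg -3.507464066129575 y at 695 8.437923983997933 [[717.3   6.7]
 [686.    8.8]]
```

```bash
python3 -m pendant '[0,-0.04,0,0,0,0.03,1, 0,-0.037,0,0,0,0.03,1, 0.15,0,0,0,0,0,1, 0.2,0,0,0,0,0,1, 0.2,0,0,0,0,0,1, 0.2,0,0,0,0,0,1, 0.2,0,0,0,0,0,1, 0.2,0,0,0,0,0,1, 0.15,0,0,0,0,0,1, 0.1,0,0,0,0,0,1, 0,0,0,0,0,0,1]'
python3 - <<'E'
from h import *
x=504.5;to(x,53.2-.0559*(x-695),15,-.056);print(get_obs()['moment'])
E
```

```text
time: 13.4
tool_pos: [503.7, 63.7, 15.3]
tcp_rot: [3.141, 0.001, -0.056]
contact_force: [-3.0, 0.0, 9.0]
grip_width: 21.9
finger_force: 30.0
t 13.4 pos [503.7  63.7  15.3] rot [ 3.1415e+00  8.0000e-04 -5.6100e-02] F [-3.  0.  9.] w 21.9 ff 30.0
shift units [ 0.025 -0.005  0.01 ] turn units [ 0.001  0.011 -0.001]
[ 0.03310342  0.42136445 -0.04396523]
```

```bash
python3 -m pendant '[0.08,0,-0.01,0,0,0,1, 0.12,0,-0.01,0,0,0,1, 0.12,0,0,0,0,0,1, 0.12,0,0,0,0,0,1, 0.12,0,0,0,0,0,1, 0.1,0,0,0,0,0,1, 0,0,0,0,0,0,1]'
python3 - <<'E'
from h import *
x=523.5;to(x,53.2-.0559*(x-695),15,-.056);print(get_obs()['moment'])
E
```

```text
time: 14.1
tool_pos: [524.6, 62.5, 15.3]
tcp_rot: [3.142, -0.001, -0.056]
contact_force: [0.9, -0.9, -2.5]
grip_width: 22.1
finger_force: 30.0
t 14.1 pos [524.6  62.5  15.3] rot [ 3.1415e+00 -1.0000e-03 -5.6200e-02] F [ 0.9 -0.9 -2.5] w 22.1 ff 30.0
shift units [-0.039 -0.008  0.01 ] turn units [ 0.001 -0.015 -0.003]
[ 0.02722759 -0.03540094  0.02824087]
```

```bash
python3 -m pendant '[0.08,0,0.003,0,0,0,1, 0.12,0,0,0,0,0,1, 0.12,0,0,0,0,0,1, 0.12,0,0,0,0,0,1, 0.12,0,0,0,0,0,1, 0.12,0,0,0,0,0,1, 0.1,0,0,0,0,0,1, 0,0,0,0,0,0,1]'
python3 - <<'E'
from h import *
x=547;to(x,53.2-.0559*(x-695),15,-.056);print(get_obs()['moment'])
E
```

```text
time: 14.9
tool_pos: [548.0, 61.2, 15.4]
tcp_rot: [3.142, -0.001, -0.056]
contact_force: [1.1, 0.4, -2.7]
grip_width: 21.8
finger_force: 30.0
t 14.9 pos [548.   61.2  15.4] rot [ 3.1415e+00 -1.1000e-03 -5.6200e-02] F [ 1.1  0.4 -2.7] w 21.8 ff 30.0
shift units [-0.032 -0.008  0.014] turn units [ 0.001 -0.015 -0.003]
[0.05993706 0.02915103 0.01460329]
```

```bash
python3 -m pendant '[0.08,0,0.003,0,0,0,1, 0.1,0,0,0,0,0,1, 0.1,0,0,0,0,0,1, 0.1,0,0,0,0,0,1, 0.1,0,0,0,0,0,1, 0.1,0,0,0,0,0,1, 0,0,0,0,0,0,1]'
python3 - <<'E'
from h import *
x=566;to(x,53.2-.0559*(x-695),15,-.056);print(get_obs()['moment'])
E
python3 -m pendant '[0.08,0,0,0,0,0,1, 0.1,0,0,0,0,0,1, 0.1,0,0,0,0,0,1, 0.1,0,0,0,0,0,1,  0,0,0,0,0,0,1]'
python3 - <<'E'
from h import *
x=577;to(x,53.2-.0559*(x-695),15,-.056);print(get_obs()['moment'])
E
```

```text
time: 15.6
tool_pos: [565.3, 60.2, 15.3]
tcp_rot: [3.142, -0.001, -0.056]
contact_force: [0.1, 0.2, -2.7]
grip_width: 21.7
finger_force: 30.0
t 15.6 pos [565.3  60.2  15.3] rot [ 3.1415e+00 -1.1000e-03 -5.6200e-02] F [ 0.1  0.2 -2.7] w 21.7 ff 30.0
shift units [ 0.022 -0.008  0.011] turn units [ 0.001 -0.015 -0.003]
[ 0.05687971 -0.04460888  0.0215259 ]
time: 16.1
tool_pos: [576.6, 59.5, 15.3]
tcp_rot: [3.142, -0.001, -0.056]
contact_force: [1.3, 0.5, -2.4]
grip_width: 21.8
finger_force: 30.0
t 16.1 pos [576.6  59.5  15.3] rot [ 3.1415e+00 -8.0000e-04 -5.6300e-02] F [ 1.3  0.5 -2.4] w 21.8 ff 30.0
shift units [ 0.014 -0.009  0.011] turn units [ 0.001 -0.011 -0.004]
[ 0.07608661 -0.00986718 -0.05760671]
```

```bash
python3 -m pendant '[0.06,0,0,0,0,0,1, 0.1,0,0,0,0,0,1, 0.1,0,0,0,0,0,1, 0.1,0,0,0,0,0,1, 0,0,0,0,0,0,1]' | egrep 'pos|force'
python3 -m pendant '[0.06,0,0,0,0,0,1, 0.06,0,0,0,0,0,1, 0.06,0,0,0,0,0,1,  0,0,0,0,0,0,1]' | egrep 'pos|force'
python3 - <<'E'
from h import *
x=600;to(x,53.2-.0559*(x-695),15,-.056);print(get_obs()['moment'])
E
```

```text
tool_pos: [587.5, 58.9, 15.3]
contact_force: [0.6, 0.1, -1.7]
finger_force: 30.0
tool_pos: [592.6, 58.7, 15.3]
contact_force: [-0.5, -1.1, -1.2]
finger_force: 30.0
t 17.0 pos [592.6  58.7  15.3] rot [ 3.1415e+00 -7.0000e-04 -5.6200e-02] F [-0.5 -1.1 -1.2] w 21.7 ff 30.0
shift units [ 0.247 -0.009  0.01 ] turn units [ 0.001 -0.01  -0.003]
[-0.03402123  0.16509578 -0.13258088]
```

```bash
for i in 1 ; do python3 -m pendant '[0.04,0,0,0,0,0,1, 0.05,0,0,0,0,0,1, 0,0,0,0,0,0,1]' | egrep 'pos|contact|mom'; done
python3 -m pendant '[0.04,0,0,0,0,0,1, 0.05,0,0,0,0,0,1, 0,0,0,0,0,0,1]' | egrep 'pos|contact'
python3 - <<'E'
from h import *
print(get_obs()['moment'])
E
```

```text
tool_pos: [595.1, 58.5, 15.3]
contact_force: [-1.6, -0.7, -0.6]
tool_pos: [597.9, 58.4, 15.3]
contact_force: [-1.0, -0.6, -1.3]
[-0.00491032  0.17026022 -0.0915203 ]
```

```bash
python3 -m pendant '[0.04,0,0,0,0,0,1, 0.05,0,0,0,0,0,1, 0,0,0,0,0,0,1]' | egrep 'pos|contact'
python3 -m pendant '[0.04,0,0,0,0,0,1, 0.04,0,0,0,0,0,1, 0,0,0,0,0,0,1]' | egrep 'pos|contact'
python3 - <<'E'
from h import *
print(get_obs()['moment'])
E
```

```text
tool_pos: [600.6, 58.2, 15.3]
contact_force: [-0.7, -0.6, -2.5]
tool_pos: [602.9, 58.1, 15.4]
contact_force: [-1.2, -0.3, -0.9]
[-0.05689214  0.20549875 -0.11451116]
```

```bash
python3 -m pendant '[0.04,0,0,0,0,0,1, 0.04,0,0,0,0,0,1, 0,0,0,0,0,0,1]' | egrep 'pos|contact'
python3 -m pendant '[0.04,0,0,0,0,0,1, 0.04,0,0,0,0,0,1, 0,0,0,0,0,0,1]' | egrep 'pos|contact'
python3 - <<'E'
from h import *
print(get_obs()['moment'])
E
```

```text
tool_pos: [605.3, 58.0, 15.3]
contact_force: [-0.9, -1.4, -1.8]
tool_pos: [607.7, 57.8, 15.4]
contact_force: [-1.3, -1.0, -1.6]
[-0.09520943  0.17838844 -0.0997606 ]
```

```bash
for i in 1; do
python3 -m pendant '[0.04,0,0,0,0,0,1, 0.05,0,0,0,0,0,1, 0.05,0,0,0,0,0,1, 0,0,0,0,0,0,1]' | egrep 'pos|contact'
done
python3 -m pendant '[0.04,0,0,0,0,0,1, 0.05,0,0,0,0,0,1, 0.05,0,0,0,0,0,1, 0,0,0,0,0,0,1]' | egrep 'pos|contact'
python3 - <<'E'
from h import *
print(get_obs()['moment'])
E
```

```text
tool_pos: [612.0, 57.6, 15.3]
contact_force: [-0.6, -0.1, -2.0]
tool_pos: [616.2, 57.4, 15.3]
contact_force: [-0.4, -0.4, -2.7]
[-0.17005199  0.14236671 -0.12585669]
```

```bash
python3 -m pendant '[0.04,0,0,0,0,0,1, 0.05,0,0,0,0,0,1, 0.04,0,0,0,0,0,1, 0,0,0,0,0,0,1]' | egrep 'pos|contact'
python3 -m pendant '[0.04,0,0,0,0,0,1, 0.04,0,0,0,0,0,1, 0,0,0,0,0,0,1]' | egrep 'pos|contact'
python3 - <<'E'
from h import *
print(get_obs()['moment'])
E
```

```text
tool_pos: [620.0, 57.2, 15.4]
contact_force: [-0.8, -0.6, -3.3]
tool_pos: [622.4, 57.0, 15.4]
contact_force: [-1.0, -1.7, -1.2]
[-0.16293935  0.17486976 -0.11771565]
```

```bash
python3 -m pendant '[0.04,0,0,0,0,0,1, 0.04,0,0,0,0,0,1, 0,0,0,0,0,0,1]' | egrep 'pos|contact'
python3 -m pendant '[0.04,0,0,0,0,0,1, 0.04,0,0,0,0,0,1, 0,0,0,0,0,0,1]' | egrep 'pos|contact'
python3 - <<'E'
from h import *
print(get_obs()['moment'])
E
```

```text
tool_pos: [624.7, 56.9, 15.3]
contact_force: [-1.0, -0.9, -1.9]
tool_pos: [626.8, 56.7, 15.3]
contact_force: [-4.5, -1.3, 0.1]
[-0.18421106  0.42158098 -0.11534521]
```

```bash
python3 -m pendant '[0,0,0,0,0,0,1, 0,0,0,0,0,0,1]' | egrep 'pos|contact'
python3 -m pendant '[0.02,0,0,0,0,0,1, 0,0,0,0,0,0,1]' | egrep 'pos|contact'
python3 - <<'E'
from h import *
print(get_obs()['moment'])
E
```

```text
tool_pos: [626.8, 56.8, 15.3]
contact_force: [-3.7, -0.4, -0.6]
tool_pos: [627.3, 56.8, 15.3]
contact_force: [-3.3, -0.6, 0.3]
[-0.19401879  0.61239862 -0.15215912]
```

```bash
python3 -m pendant '[0.02,0,0,0,0,0,1, 0,0,0,0,0,0,1]' | egrep 'pos|contact'
python3 -m pendant '[0.02,0,0,0,0,0,1, 0,0,0,0,0,0,1]' | egrep 'pos|contact'
python3 - <<'E'
from h import *
print(get_obs()['moment'])
E
```

```text
tool_pos: [628.3, 56.8, 15.3]
contact_force: [-2.9, -0.2, -0.9]
tool_pos: [628.7, 56.7, 15.3]
contact_force: [-4.4, -0.9, -0.3]
[-0.11368906  0.64454185 -0.11997522]
```

```bash
python3 -m pendant '[0.02,0,0,0,0,0,1, 0,0,0,0,0,0,1]' | egrep 'pos|contact'
python3 -m pendant '[0.02,0,0,0,0,0,1, 0,0,0,0,0,0,1]' | egrep 'pos|contact'
python3 - <<'E'
from h import *
print(get_obs()['moment'])
E
```

```text
tool_pos: [629.2, 56.7, 15.4]
contact_force: [-4.8, -0.3, 0.7]
tool_pos: [629.8, 56.6, 15.3]
contact_force: [-4.0, -0.9, 0.8]
[-0.09499689  0.73936565 -0.09421511]
```

```bash
python3 -m pendant '[0.02,0,0,0,0,0,1, 0,0,0,0,0,0,1]' | egrep 'pos|contact'
python3 -m pendant '[0.015,0,0,0,0,0,1, 0,0,0,0,0,0,1]' | egrep 'pos|contact'
python3 - <<'E'
from h import *
print(get_obs()['moment'])
E
```

```text
tool_pos: [630.3, 56.6, 15.3]
contact_force: [-4.7, -1.0, 0.9]
tool_pos: [630.6, 56.6, 15.3]
contact_force: [-6.4, -0.8, 1.5]
[-0.05427655  0.85481788 -0.1097629 ]
```

```bash
python3 -m pendant '[-0.03,0,0,0,0,0,1, 0,0,0,0,0,0,1]' | egrep 'pos|contact'
python3 -m pendant '[-0.03,0,0,0,0,0,1, 0,0,0,0,0,0,1]' | egrep 'pos|contact'
python3 - <<'E'
from h import *
print(get_obs()['moment'])
E
```

```text
tool_pos: [630.3, 56.6, 15.3]
contact_force: [-1.1, -0.4, -0.7]
tool_pos: [629.4, 56.6, 15.3]
contact_force: [-2.1, -0.6, -1.2]
[-0.12805603  0.3709919  -0.0919242 ]
```

```bash
python3 -m pendant '[-0.03,0,0,0,0,0,1, 0,0,0,0,0,0,1]' | egrep 'pos|contact'
python3 -m pendant '[-0.03,0,0,0,0,0,1, 0,0,0,0,0,0,1]' | egrep 'pos|contact'
python3 - <<'E'
from h import *
print(get_obs()['moment'])
E
```

```text
tool_pos: [628.3, 56.7, 15.3]
contact_force: [-1.3, -0.3, -2.1]
tool_pos: [628.1, 56.8, 15.4]
contact_force: [2.7, -0.1, -3.9]
[-0.04456557 -0.18091643 -0.23611727]
```

```bash
python3 -m pendant '[-0.02,0,0,0,0,0,1, 0,0,0,0,0,0,1]' | egrep 'pos|contact'
python3 - <<'E'
from h import *
to(629,56.7,15.3,-.056);print(get_obs()['moment'])
E
```

```text
tool_pos: [628.0, 56.9, 15.5]
contact_force: [6.7, 0.7, -5.4]
t 23.5 pos [628.   56.9  15.5] rot [-3.1413e+00 -3.0000e-03 -5.6400e-02] F [ 6.7  0.7 -5.4] w 21.7 ff 30.0
shift units [0.033 0.004 0.008] turn units [-0.004 -0.042 -0.006]
[ 0.07315786 -0.50472075 -0.13722661]
```

It's latched: a pull of 6.7 N no longer moves it. Next I relax the pull, let go and lift away.

```bash
python3 -m pendant '[0.04,0,0,0,0,0,1, 0,0,0,0,0,0,0.3, 0,0,0,0,0,0,0.1, 0,0,0,0,0,0,0, 0,0,0,0,0,0,0, 0,0,-0.2,0,0,0,0, 0,0,-0.6,0,0,0,0, 0,0,-0.7,0,0,0,0, -0.3,0,-0.6,0,0,0,0, -0.7,0,-0.3,0,0,0,0, -0.7,0,-0.3,0,0,0,0, -0.7,0,0,0,0,0,0]'
python3 -m pendant '[-0.7,0,-0.2,0,0,0,0, -0.8,0,-0.3,0,0,0,0, -0.8,0,-0.3,0,0,0,0, -0.5,0,0,0,0,0,0, 0,0,0,0,0,0,0]' | egrep 'pos|contact'
python3 - <<'E'
from h import *
im=save('top','t6.png');save('scene','s6.png')
w=np.array([629,56.7])+115*np.array([np.cos(-.056),np.sin(-.056)])
print('well',w,[proj('top',[629,56.7,44]),proj('scene',[629,56.7,44])])
T=im[90:240,180:280,::-1];S=cv2.imread('pics/s6.png')[180:330,270:370]
cv2.imwrite('pics/c6.png',np.hstack([cv2.resize(a,(400,600),interpolation=cv2.INTER_CUBIC) for a in(T,S)]))
E
```

```text
time: 24.7
tool_pos: [556.2, 60.8, 98.2]
tcp_rot: [-3.142, -0.003, -0.056]
contact_force: [-0.0, 0.7, 0.4]
grip_width: 46.2
finger_force: 0.0
tool_pos: [470.8, 65.7, 121.2]
contact_force: [-0.5, -0.4, -0.5]
well [743.81972712  50.26336545] [array([220.24412109, 167.0282854 ]), array([338.41725934, 263.33697176])]
```

View pics/c6.png

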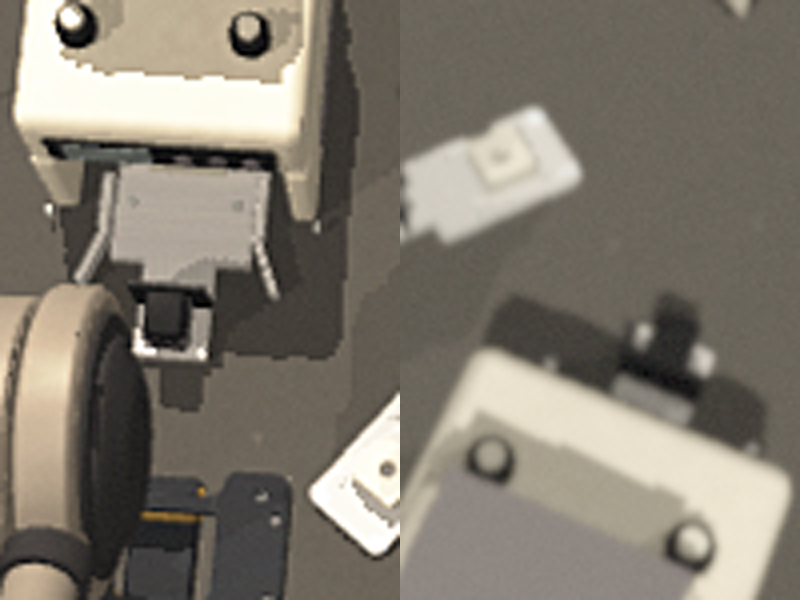

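The carriage sits straight between the rails with its grip at top (221,168), where I left it, and the gripper is clear of it. I'm handing the job in.

```bash
python3 -c "
from plant import *
print(close_job())"
```

```text
the job is handed in; nothing more can be done
None
```

The vial is seated in the well and the carriage is latched in the sampler (it held against a 6.7 N pull back; the most I read pressing in was 6.4 N); I let go and handed the job in at about 25 s, with no verdict returned.

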